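# Load the bottle carrier from the labeller and hold it up level

### The arm

A 7-joint arm with a two-finger parallel gripper is mounted at the origin on the work surface. World frame = base frame: x ahead of the robot, y to its left, z up, the work surface at z = 0. Lengths are in m, angles in degrees, forces in N, time in s.
With the tool pointing down it reaches from about 0.425 to 0.95 m from the base axis. Payload 4.7 kg.
Tool frame: the origin (TCP) lies on the centre line of the jaws, within the pads' length; the fingertips stand 11 mm ahead of it and the grasp point (between the pads) lies 8 mm behind it; z points along the fingers, y is the line along which they close (so a half turn about z gives the same grasp; the last joint's range is limited). The gripper opens to 87 mm and grips with 3 to 60 N. Pads are 19 mm wide; open, the fingers measure 117 mm over their backs; the gripper's body (75 mm by 190 mm) begins 51 mm behind the grasp point.
Start: joints at [70.193, 26.849, -2.785, 87.806, 1.381, 65.374, -4.715], TCP at [0.21, -0.641, 0.234] pointing down, gripper open.
Joint ranges: [-148.3, 148.3], [-19.14, 114.17], [-79.39, 73.82], [5.75, 140.21], [-59.74, 239.74], [12.07, 113.84], [-152.46, 152.46]. Speed limits (degrees/s): [147.25, 147.25, 180, 180, 180, 180, 180].

### API

Orientations are given as a 3x3 rotation matrix whose columns are the frame's x, y, z axes.
In Python, from bench import arm gives the robot as it stands. The module is installed in compiled form; this text tells all that it offers.
- The arm moves only by the tool arm_command, never from a script. Its arguments are lists of equal length, an entry for each row: "slide": the shift along the tool's x, y, z in a scale on which 1.0 is 100 cm, a list of three; "yaw": the turn about the tool's z in normalised numbers (1 is 2 pi rad); "hand": the finger opening in cm, from 0 to 8.7. A call has 1 to 10 rows; each row is the pose to reach, as a shift and turn from the pose commanded when the call began, along the tool's axes at that moment; what a row does not reach only later rows make up. A row lasts 1/10 s, in which the tool goes at most 50 mm and 8.59 degrees, less where a joint would pass 70% of its speed; a pose out of reach is approached as far as the arm can. No shift or turn number may pass 1 either way. A call with a gripper value outside its range is refused whole. The fingers move at their own pace and stop on an object; "grip_force" is the grip in N (left out, the last holds). Time passes only in rows, so rows that repeat a pose let the fingers close. It gives the time, the measured TCP pose, the force, the opening and the grip force at its end, in the units of the state.
- arm.get_obs(): the state, without advancing time (a new reading comes with each control period).
- arm.capture(name): name is "scene" or "top"; returns (picture, depth): 420x560x3 uint8, red, green, blue; 420x560 float32, m along the optical axis (not along the pixel's ray), 0 where there is no reading.
- arm.camera_model(name): a dict with "intrinsics" (3x3 intrinsics, pixels), "rvec" (rotation vector, rad) and "tvec" (3), from world to camera coordinates, as OpenCV has them. Camera axes: x right, y down, z forward; pixel columns grow to the right and rows downward; lengths in m; the calibration is good to about 2 mm. A picture is of the moment at which its call begins. camera_model takes no time and is no camera call.
- arm.close_job(): hands the job in; it is judged then, once.
Trained networks look in the newest picture that a camera, given by its name, has taken for a name from the list of things; names that differ only in an ending like _2 or _b are one class to them, and where a whole thing is asked for, a point or a joint stands for the part that bears it (a point fixed in the world has none). Each returns a list of dicts, best first, with "conf" (0 to 1); they miss things now and then, are a little off and sometimes report something else, mostly with a low value. They report only what shows in the picture. A call takes as long as a camera call. They do not tell look-alikes from the thing itself.
- arm.boxes_of(camera, thing): "rect" ([left, top, width, height] in pixels, round what is visible of it).
The state is a dict: "time_s": time; "qpos": joint angles; "joint_velocities": joint speeds; "effort": joint torques, N m; "tcp_pos": TCP position; "tool_rot": TCP orientation; "ft_force": force on the tool from outside, world axes, zero at the start; "wrist_torque": the same for the moment, N m; "finger_gap": finger opening in m; "grasp_force": force on a finger pad.
Only numpy, scipy, OpenCV 4.12 (cv2) and the standard library are available. Lean on these libraries where they do the work, as an engineer would, in place of code of your own. Each camera call takes 0.05 s, during which the arm holds its last target. There are 200 camera calls.

### The job

The labelling machine has finished two yellow-capped sample pots: take them from its catch tray and set them down gently, without dropping or tipping them, standing in the blue bottle carrier, one on each side of its handle so that it is balanced. Then take the carrier by its handle and lift it about 10 cm clear of the bench, keeping it level. The job finishes while you hold it there, steady and level in the air, ready to be carried off; leave the other things on the bench where they are.

Things in the scene. Friction and masses are not known exactly. Their poses are not given: they have to be found in the camera images.
- labeller: White benchtop labelling machine, fixed, with a steel catch tray in front of its outlet. Origin: on the bench under the tray's centre; +y points away from the machine, x along the tray. Tray 260 (x) by 200 (y) mm, floor 22 mm above the bench, lips to 36 mm. Belt guides 58 mm high end at y = -105 mm; machine front at y = -165 mm, 360 mm wide, 295 mm high plus a label reel.
- pot1: A sealed sample pot standing on the catch tray: white body 47 mm across with a paper label, yellow screw cap 52 mm across and 18 mm high (from 52 to 70 mm above the pot's underside); 70 mm high in all, about 50 to 105 g. Origin: centre of its underside, z up. Can be gripped by the cap from above.
- pot2: The second sample pot, just like pot1. The two stand at least 90 mm apart.
- carrier: Loose blue bottle carrier on the bench, 244 (x) by 220 (y) mm, 0.34 to 0.53 kg, handle along its x axis. Origin: centre of its underside, z up. Walls and dividers 4 mm thick, 40 mm high. A 28 mm wide spine under the handle parts two rows of three open cells, 76 (x) by 92 (y) mm inside, centres x = -80, 0, 80, y = -61 or 61 mm, floor 4 mm above the underside. Pots may use any cell.
- carrier_grip (a point): Middle of the carrier's grey grip bar, 112 mm above the carrier's underside, over its centre; axes as the carrier's. The bar is 172 mm long (x), 18 mm thick (y), 22 mm high; its posts stand at x = +-77 mm with a free opening 61 mm high beneath the bar.
- row_left (a point): Centre of the floor of the middle cell on the carrier's +y side (4 mm above the carrier's underside); axes as the carrier's.
- row_right (a point): Centre of the floor of the middle cell on the carrier's -y side (4 mm above the carrier's underside); axes as the carrier's.
- freezer_box: Bystander: closed freezer box, blue base and green lid, 136 x 136 x 53 mm. Origin: centre of its underside.
- tube_rack: Bystander: dark blue rack with small coloured tube caps, 105 (x) x 190 (y) x 56 mm. Origin: centre of its underside.
- reagent_bottle: Bystander: amber bottle with a blue cap, 70 mm across, 145 mm high. Origin: centre of its underside.
Mind the look-alikes: they are no part of the job. What is shaped like the pot1 but black, pink or purple is not meant.

How it is judged (in metres and radians):
On the way, in this order (a step that is already met when the one before it is completed fails the run):
1. both pots stand released in cells of the carrier, one on each side of the handle, the carrier still on the bench (((y of pot1 in the frame of carrier between 0.03 and 0.09 m and y of pot2 in the frame of carrier between -0.09 and -0.03 m) or (y of pot1 in the frame of carrier between -0.09 and -0.03 m and y of pot2 in the frame of carrier between 0.03 and 0.09 m)) and x of pot1 in the frame of carrier between -0.1 and 0.1 m and z of pot1 in the frame of carrier between 0 and 0.012 m and angle between each of pot1, pot2's own z axis and vertical below 0.2 rad and contact force between each of pot1, pot2 and the fingers below 0.1 N and x of pot2 in the frame of carrier between -0.1 and 0.1 m and z of pot2 in the frame of carrier between 0 and 0.012 m and height (world z) of carrier below 0.01 m and angle between carrier's own z axis and vertical below 0.05 rad), for 0.2 s.
2. the carrier is held in the air by its handle, level, with both pots in it (((y of pot1 in the frame of carrier between 0.03 and 0.09 m and y of pot2 in the frame of carrier between -0.09 and -0.03 m) or (y of pot1 in the frame of carrier between -0.09 and -0.03 m and y of pot2 in the frame of carrier between 0.03 and 0.09 m)) and x of pot1 in the frame of carrier between -0.1 and 0.1 m and z of pot1 in the frame of carrier between 0 and 0.012 m and angle between each of pot1, pot2's own z axis and vertical below 0.2 rad and contact force between each of pot1, pot2 and the fingers below 0.1 N and x of pot2 in the frame of carrier between -0.1 and 0.1 m and z of pot2 in the frame of carrier between 0 and 0.012 m and height (world z) of carrier between 0.06 and 0.15 m and angle between carrier's own z axis and vertical below 0.1 rad and contact force between the fingers and carrier above 1 N and y of the grasp point in the frame of carrier_grip between -0.03 and 0.03 m and z of the grasp point in the frame of carrier_grip above -0.03 m), for 0.5 s.
At the end, for the whole second after the job is handed in: The gripper holds the carrier by its handle, underside 60 to 150 mm above the bench, level within 0.1 rad, at rest, touching nothing but gripper and pots. Both pots stand (within 0.2 rad) on cell floors, one each side of the handle, untouched by the fingers (all of step 2 and contact force between carrier and labeller below 0.1 N and contact force between carrier and freezer_box below 0.1 N and contact force between carrier and tube_rack below 0.1 N and contact force between carrier and reagent_bottle below 0.1 N and linear speed of carrier below 0.03 m/s and angular speed of carrier below 0.15 rad/s); the arm keeps its last pose, push and grip.
It fails at once if a pot is let fall (moving faster than 0.6 m/s with nothing touching it) ((contact force between pot1 and anything else below 0.02 N and linear speed of pot1 above 0.6 m/s) or (contact force between pot2 and anything else below 0.02 N and linear speed of pot2 above 0.6 m/s)).
It fails at once if a pot is tipped more than 40 degrees (angle between any of pot1, pot2's own z axis and vertical above 0.7 rad).
It fails at once if the carrier is tipped more than 15 degrees (angle between carrier's own z axis and vertical above 0.26 rad).
It fails at once if the freezer box, the tube rack or the reagent bottle is shifted by more than 20 mm or knocked over (distance of any of freezer_box, tube_rack, reagent_bottle from where it was at the start of the episode above 0.02 m or angle between any of freezer_box, tube_rack, reagent_bottle's own z axis and vertical above 0.5 rad).
It also fails if it takes over 72 s, if anything falls off the work surface, if the arm or the gripper's body presses on something with over 40 N, if the wrist force passes 120 N, or if a joint passes its speed limit or range.

## Working session

There is one attempt and no reset: what is moved stays moved. The work goes in short steps, Python scripts to look and compute and a tool call to move; the robot and the scene stay as the last step left them, time stands still between calls to the robot, and variables do not carry over. Pictures are saved under pics/ and viewed, at most 10 in all, crops included, and the job is handed in when it is done.

Besides the shell and the picture viewer there is one more tool, called after ">>>" in YAML: its name, and indented under it one key for each argument. arm_command: Moves the arm, as the interface text tells. Its arguments: {"type":"object","properties":{"slide":{"type":"array","items":{"type":"array","items":{"type":"number"}}},"yaw":{"type":"array","items":{"type":"number"}},"hand":{"type":"array","items":{"type":"number"}},"grip_force":{"type":"number"}},"required":["slide","yaw","hand"]}

```bash
mkdir -p pics
cat > h.py <<'E'
import numpy as np, cv2
from bench import arm
def cloud(name):
    im,d=arm.capture(name); m=arm.camera_model(name)
    K=np.array(m["intrinsics"]);R=cv2.Rodrigues(np.array(m["rvec"],float))[0];t=np.array(m["tvec"]).ravel()
    v,u=np.mgrid[:d.shape[0],:d.shape[1]]
    pc=np.stack([(u-K[0,2])/K[0,0]*d,(v-K[1,2])/K[1,1]*d,d],-1)
    w=(pc-t)@R; w[d==0]=np.nan
    return im,w
def save(n,im): cv2.imwrite(f"pics/{n}.png",cv2.cvtColor(im,cv2.COLOR_RGB2BGR))
E
python3 - <<'E'
from h import *
for c in("top","scene"):
    im,w=cloud(c); save(c+"0",im); np.savez(c+"0",im=im,w=w)
    for t in("pot1","carrier","labeller","freezer_box","tube_rack","reagent_bottle"):
        for r in arm.boxes_of(c,t):
            x,y,a,b=map(int,r["rect"]);p=w[min(419,y+b//2),min(559,x+a//2)]
            print(c,t,round(r["conf"],2),[x,y,a,b],p.round(3))
o=arm.get_obs();print(o["time_s"],o["tcp_pos"],o["tool_rot"],o["finger_gap"])
E
```

```text
top pot1 0.8 [387, 222, 19, 17] [ 0.462 -0.275  0.084]
top pot1 0.79 [368, 183, 17, 20] [ 0.579 -0.215  0.099]
top pot1 0.73 [400, 273, 20, 16] [ 0.302 -0.313  0.07 ]
top pot1 0.54 [321, 239, 17, 14] [ 0.419 -0.064  0.067]
top pot1 0.47 [371, 271, 20, 16] [ 0.31  -0.223  0.07 ]
top carrier 0.61 [204, 178, 86, 93] [0.491 0.191 0.112]
top carrier 0.26 [127, 168, 45, 42] [0.62  0.509 0.055]
top freezer_box 0.92 [128, 166, 43, 46] [0.62  0.509 0.055]
top freezer_box 0.23 [205, 178, 83, 89] [0.497 0.194 0.121]
top tube_rack 0.76 [111, 245, 62, 41] [0.376 0.534 0.043]
top tube_rack 0.53 [205, 177, 86, 93] [0.493 0.187 0.124]
top tube_rack 0.41 [344, 104, 215, 155] [ 0.589 -0.411  0.226]
top reagent_bottle 0.59 [320, 122, 22, 25] [ 0.759 -0.076  0.149]
scene pot1 0.94 [194, 202, 18, 27] [ 0.451 -0.075  0.057]
scene pot1 0.81 [128, 193, 20, 26] [ 0.328 -0.242  0.055]
scene pot1 0.77 [120, 216, 21, 28] [ 0.487 -0.284  0.084]
scene pot1 0.73 [149, 236, 25, 33] [ 0.609 -0.225  0.081]
scene carrier 0.84 [242, 173, 104, 77] [0.511 0.19  0.041]
scene labeller 0.63 [0, 149, 203, 222] [ 0.515 -0.373  0.029]
scene freezer_box 0.66 [374, 192, 61, 43] [0.664 0.476 0.057]
scene freezer_box 0.36 [244, 172, 105, 82] [0.518 0.194 0.037]
scene tube_rack 0.79 [336, 157, 67, 34] [0.411 0.512 0.049]
scene reagent_bottle 0.72 [222, 252, 29, 58] [ 0.802 -0.089  0.097]
0.7 [ 0.21033733 -0.64140417  0.23360909] [[ 9.50225036e-01  3.11564403e-01  6.43804019e-05]
 [ 3.11564409e-01 -9.50225030e-01 -1.05164633e-04]
 [ 2.84103131e-05  1.19988709e-04 -9.99999992e-01]] 0.08710539581500407
```

Run:
```python
import cv2,numpy as np
a=cv2.imread("pics/top0.png")
c=cv2.resize(a[95:305,180:446],(760,600),interpolation=cv2.INTER_CUBIC)
cv2.imwrite("pics/topcrop.png",c)
```

```text
(no output)
```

View pics/topcrop.png

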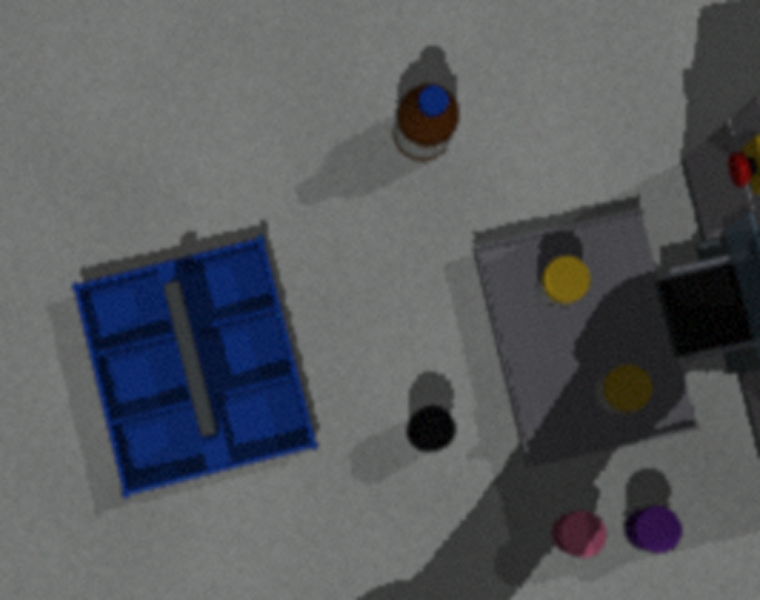

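View pics/scene0.png

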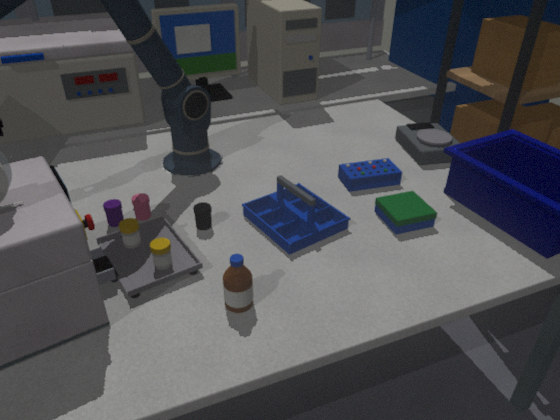

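Yellow-capped candidates in the top image are at (376,193) and (396,230). The look-alikes are black (331,245), pink (383,281) and purple (409,280). In the enlarged crop only the two yellow-capped ones stand on the catch tray, so those are pot1 and pot2.

```bash
cat > fit.py <<'E'
from h import *
def caps(im,w,zlo,zhi,box):
    hsv=cv2.cvtColor(im,cv2.COLOR_RGB2HSV); x,y,a,b=box
    m=np.zeros(im.shape[:2],bool); m[y-4:y+b+4,x-4:x+a+4]=1
    m&=(hsv[...,0]>18)&(hsv[...,0]<34)&(hsv[...,1]>120)&(w[...,2]>zlo)&(w[...,2]<zhi)
    p=w[m]; c,r=cv2.minEnclosingCircle(p[:,:2].astype(np.float32)); return len(p),np.round(c,4),round(r,4),np.median(p[:,2]).round(4),p[:,:2].mean(0).round(4)
def rect(w,zlo,zhi,c,r):
    m=(w[...,2]>zlo)&(w[...,2]<zhi)&(np.hypot(w[...,0]-c[0],w[...,1]-c[1])<r)
    return m.sum(),cv2.minAreaRect(w[m][:,:2].astype(np.float32)),np.median(w[m][:,2])
E
python3 - <<'E'
from fit import *
for n,bs in(("top0",[(387,222,19,17),(368,183,17,20)]),("scene0",[(120,216,21,28),(149,236,25,33)])):
    d=np.load(n+".npz");im,w=d["im"],d["w"]
    for b in bs: print(n,caps(im,w,.08,.105,b))
    print("bar",rect(w,.105,.135,(.49,.19),.12)); print("walls",rect(w,.03,.048,(.49,.19),.18))
    print("tray",rect(w,.015,.045,(.53,-.23),.14))
E
```

```text
top0 (216, array([ 0.4606, -0.2838]), 0.0262, np.float64(0.0915), array([ 0.46  , -0.2837]))
top0 (212, array([ 0.5825, -0.2236]), 0.0268, np.float64(0.0909), array([ 0.5819, -0.2223]))
bar (np.int64(335), ((0.5029330849647522, 0.19378633797168732), (0.1719100922346115, 0.01827574335038662), 12.81553840637207), np.float64(0.1215821947317422))
walls (np.int64(1012), ((0.5031723380088806, 0.19351863861083984), (0.25250232219696045, 0.2256895899772644), 12.715055465698242), np.float64(0.0392739102406264))
tray (np.int64(3872), ((0.5266131162643433, -0.26119303703308105), (0.26019832491874695, 0.2192656397819519), 10.968388557434082), np.float64(0.022265306799389338))
scene0 (207, array([ 0.4638, -0.2845]), 0.0264, np.float64(0.0907), array([ 0.4693, -0.2849]))
scene0 (252, array([ 0.5863, -0.2222]), 0.027, np.float64(0.0909), array([ 0.5906, -0.224 ]))
bar (np.int64(351), ((0.5070242881774902, 0.19436946511268616), (0.17384427785873413, 0.021792247891426086), 12.558446884155273), np.float64(0.11966881492234192))
walls (np.int64(1418), ((0.5057314038276672, 0.19503213465213776), (0.2530983090400696, 0.22881406545639038), 12.664886474609375), np.float64(0.03803371043872543))
tray (np.int64(3769), ((0.5290906429290771, -0.26049578189849854), (0.2645166516304016, 0.2205352783203125), 11.479537963867188), np.float64(0.02247376049312265))
```

Careful with the scale: shifts go in shares of 100 cm and turns go in shares of 2 pi rad. That gives: 33.4 cm / 100 = 0.334, 11.3 cm / 100 = 0.113, -0.25 rad / 6.2832 = -0.0398.

>>> arm_command:
  slide:
    - [0.02, -0.04, 0]
    - [0.042, -0.082, 0]
    - [0.066, -0.126, 0]
    - [0.09, -0.172, 0]
    - [0.113, -0.216, 0]
    - [0.156, -0.225, 0.006]
    - [0.202, -0.234, 0.014]
    - [0.25, -0.243, 0.022]
    - [0.298, -0.252, 0.03]
    - [0.334, -0.258, 0.036]
  yaw: [-0.0159, -0.0398, -0.0637, -0.0859, -0.1098, -0.1337, -0.1576, -0.1814, -0.2053, -0.226]
  hand: [8.7, 8.7, 8.7, 8.7, 8.7, 8.7, 8.7, 8.7, 8.7, 8.7]

```text
time_s: 1.7
tcp_pos: [0.4499, -0.29, 0.1977]
tool_rot: [[-0.173, 0.985, 0.002], [0.985, 0.173, 0.0], [-0.0, 0.002, -1.0]]
ft_force: [0.4, -0.5, -0.5]
finger_gap: 0.0869
grasp_force: 0.0
```

```bash
cat >> h.py <<'E'
def rel(target,ydeg=None):
    o=arm.get_obs();R=np.array(o["tool_rot"]);p=np.array(o["tcp_pos"])
    print("t",round(o["time_s"],2),"tcp",p.round(4),"y ang",round(np.degrees(np.arctan2(R[1,1],R[0,1])),2),"gap",round(o["finger_gap"],4),"F",np.round(o["ft_force"],1),"gf",o["grasp_force"],"q",np.round(o["qpos"]),"tilt",R[2].round(3))
    for T in np.atleast_2d(target): print("slide cm",(100*(T-p)@R).round(2))
    if ydeg is not None:
        a=np.degrees(np.arctan2(R[1,1],R[0,1])); print("yaw",round(-np.radians((ydeg-a+180)%360-180),4))
E
python3 -c "
from h import *
rel([[.462,-.284,.16],[.462,-.284,.075]],12.7)"
```

```text
t 1.7 tcp [ 0.4499 -0.29    0.1977] y ang 9.97 gap 0.0869 F [ 0.4 -0.5 -0.5] gf 0.0 q [ 51.  18. -28. 108.  10.  56.  29.] tilt [-0.     0.002 -1.   ]
slide cm [0.38 1.29 3.77]
slide cm [ 0.38  1.28 12.27]
yaw -0.0476
```

In the tool's units: 12 cm / 100 = 0.12, 10.8 cm / 100 = 0.108, -0.05 rad / 6.2832 = -0.008.

>>> arm_command:
  slide:
    - [0.003, 0.01, 0.025]
    - [0.004, 0.013, 0.055]
    - [0.004, 0.013, 0.085]
    - [0.004, 0.013, 0.108]
    - [0.004, 0.013, 0.12]
    - [0.004, 0.013, 0.12]
    - [0.004, 0.013, 0.12]
  yaw: [-0.008, -0.008, -0.008, -0.008, -0.008, -0.008, -0.008]
  hand: [8.7, 8.7, 8.7, 8.7, 8.7, 8.7, 8.7]

```text
time_s: 2.4
tcp_pos: [0.4602, -0.2864, 0.0784]
tool_rot: [[-0.214, 0.977, 0.001], [0.977, 0.214, -0.001], [-0.001, 0.001, -1.0]]
ft_force: [-0.2, 0.4, -0.1]
finger_gap: 0.0871
grasp_force: 0.0
```

>>> arm_command:
  slide:
    - [0, 0, 0]
    - [0, 0, 0]
    - [0, 0, 0]
    - [0, 0, 0]
    - [0, 0, 0]
    - [0, 0, 0]
    - [0, 0, 0]
    - [0, 0, 0]
    - [0, 0, 0]
    - [0, 0, 0]
  yaw: [0, 0, 0, 0, 0, 0, 0, 0, 0, 0]
  hand: [7.5, 6.8, 6.2, 5.8, 5.4, 5, 4.6, 4.6, 4.6, 4.6]
  grip_force: 12

```text
time_s: 3.4
tcp_pos: [0.4595, -0.2861, 0.0776]
tool_rot: [[-0.214, 0.977, 0.0], [0.977, 0.214, -0.0], [-0.0, 0.0, -1.0]]
ft_force: [-0.2, -0.5, 0.7]
finger_gap: 0.0517
grasp_force: 12.0
```

```bash
python3 -c "
from h import *
rel([[.462,-.284,.077],[.518,.1345,.16]],12.7)"
```

```text
t 3.4 tcp [ 0.4595 -0.2861  0.0776] y ang 12.38 gap 0.0517 F [-0.2 -0.5  0.7] gf 11.998923593200743 q [ 47.  28. -25. 113.  17.  43.  24.] tilt [-0.  0. -1.]
slide cm [0.15 0.29 0.06]
slide cm [39.83 14.73 -8.24]
yaw -0.0056
```

In the tool's units: 20 cm / 100 = 0.2, -8.2 cm / 100 = -0.082.

>>> arm_command:
  slide:
    - [0, 0, -0.01]
    - [0, 0, -0.03]
    - [0, 0, -0.055]
    - [0.01, 0.004, -0.075]
    - [0.03, 0.011, -0.082]
    - [0.06, 0.022, -0.082]
    - [0.095, 0.035, -0.082]
    - [0.13, 0.048, -0.082]
    - [0.165, 0.061, -0.082]
    - [0.2, 0.074, -0.082]
  yaw: [0, 0, 0, 0, 0, 0, 0, 0, 0, 0]
  hand: [4.6, 4.6, 4.6, 4.6, 4.6, 4.6, 4.6, 4.6, 4.6, 4.6]

```text
time_s: 4.4
tcp_pos: [0.4888, -0.0735, 0.1602]
tool_rot: [[-0.214, 0.977, 0.0], [0.977, 0.214, -0.0], [-0.001, 0.0, -1.0]]
ft_force: [0.1, -0.1, -0.9]
finger_gap: 0.0516
grasp_force: 12.0
```

In the tool's units: 19.8 cm / 100 = 0.198, 19.4 cm / 100 = 0.194.

>>> arm_command:
  slide:
    - [0.035, 0.013, 0]
    - [0.07, 0.026, 0]
    - [0.105, 0.039, 0]
    - [0.138, 0.051, 0]
    - [0.165, 0.061, 0]
    - [0.183, 0.068, 0]
    - [0.194, 0.072, 0]
    - [0.198, 0.073, 0]
    - [0.198, 0.073, 0]
    - [0.198, 0.073, 0]
  yaw: [0, 0, 0, 0, 0, 0, 0, 0, 0, 0]
  hand: [4.6, 4.6, 4.6, 4.6, 4.6, 4.6, 4.6, 4.6, 4.6, 4.6]

```text
time_s: 5.4
tcp_pos: [0.5177, 0.1327, 0.1594]
tool_rot: [[-0.213, 0.977, -0.0], [0.977, 0.213, -0.001], [-0.001, -0.001, -1.0]]
ft_force: [-0.3, -0.9, -0.6]
finger_gap: 0.0516
grasp_force: 12.0
```

```bash
python3 -c "
from h import *
rel([[.518,.1345,.16],[.518,.1345,.0595]],12.7)"
```

```text
t 5.4 tcp [0.5177 0.1327 0.1594] y ang 12.28 gap 0.0516 F [-0.3 -0.9 -0.6] gf 12.00015208683908 q [  9.  22. -36. 110.  16.  53. -22.] tilt [-0.001 -0.001 -1.   ]
slide cm [ 0.17  0.06 -0.06]
slide cm [0.18 0.07 9.99]
yaw -0.0074
```

In the tool's units: 9.9 cm / 100 = 0.099, 9.8 cm / 100 = 0.098.

>>> arm_command:
  slide:
    - [0.001, 0, 0.015]
    - [0.002, 0.001, 0.035]
    - [0.002, 0.001, 0.055]
    - [0.002, 0.001, 0.073]
    - [0.002, 0.001, 0.085]
    - [0.002, 0.001, 0.092]
    - [0.002, 0.001, 0.096]
    - [0.002, 0.001, 0.098]
    - [0.002, 0.001, 0.099]
    - [0.002, 0.001, 0.099]
  yaw: [0, 0, 0, 0, 0, 0, 0, 0, 0, 0]
  hand: [4.6, 4.6, 4.6, 4.6, 4.6, 4.6, 4.6, 4.6, 4.6, 4.6]

```text
time_s: 6.4
tcp_pos: [0.5186, 0.1364, 0.061]
tool_rot: [[-0.214, 0.977, 0.001], [0.977, 0.214, 0.0], [-0.0, 0.001, -1.0]]
ft_force: [-0.2, -0.0, -0.9]
finger_gap: 0.0518
grasp_force: 12.0
```

In the tool's units: 0.1 cm / 100 = 0.001, 0.05 cm / 100 = 0.0005.

>>> arm_command:
  slide:
    - [0, 0, 0.0005]
    - [0, 0, 0.001]
    - [0, 0, 0.001]
    - [0, 0, 0.001]
  yaw: [0, 0, 0, 0]
  hand: [4.6, 4.6, 4.6, 4.6]

```text
time_s: 6.8
tcp_pos: [0.5184, 0.1363, 0.0596]
tool_rot: [[-0.214, 0.977, 0.0], [0.977, 0.214, -0.0], [-0.0, 0.0, -1.0]]
ft_force: [0.3, 0.9, -0.6]
finger_gap: 0.0516
grasp_force: 12.0
```

In the tool's units: 0.1 cm / 100 = 0.001, 0.05 cm / 100 = 0.0005.

>>> arm_command:
  slide:
    - [0, 0, 0.0005]
    - [0, 0, 0.001]
    - [0, 0, 0.001]
  yaw: [0, 0, 0]
  hand: [4.6, 4.6, 4.6]

```text
time_s: 7.1
tcp_pos: [0.5185, 0.1364, 0.0595]
tool_rot: [[-0.214, 0.977, 0.0], [0.977, 0.214, -0.001], [-0.001, 0.0, -1.0]]
ft_force: [-1.4, -1.2, 6.9]
finger_gap: 0.0517
grasp_force: 12.0
```

Contact felt (about 7 N upward). I'll release and rise.

In the tool's units: -11 cm / 100 = -0.11, -9 cm / 100 = -0.09.

>>> arm_command:
  slide:
    - [0, 0, -0.001]
    - [0, 0, -0.001]
    - [0, 0, -0.001]
    - [0, 0, -0.001]
    - [0, 0, -0.001]
    - [0, 0, -0.01]
    - [0, 0, -0.03]
    - [0, 0, -0.06]
    - [0, 0, -0.09]
    - [0, 0, -0.11]
  yaw: [0, 0, 0, 0, 0, 0, 0, 0, 0, 0]
  hand: [5.6, 6.2, 7, 7.8, 8.7, 8.7, 8.7, 8.7, 8.7, 8.7]

```text
time_s: 8.1
tcp_pos: [0.519, 0.1369, 0.1713]
tool_rot: [[-0.215, 0.977, 0.003], [0.977, 0.215, 0.001], [0.0, 0.003, -1.0]]
ft_force: [1.2, 0.4, -1.3]
finger_gap: 0.0869
grasp_force: 0.0
```

Run:
```python
from fit import *
rel([[.584,-.223,.16]],12.7)
im,w=cloud("scene"); save("s1",cv2.resize(im[140:300,60:360],(750,400)))
np.savez("s1",im=im,w=w)
print("bar",rect(w,.105,.135,(.505,.194),.12)); print(caps(im,w,.08,.105,(149,236,25,33)))
```

```text
t 8.1 tcp [0.519  0.1369 0.1713] y ang 12.4 gap 0.0869 F [ 1.2  0.4 -1.3] gf 0.0 q [ 10.  22. -36. 109.  16.  54. -22.] tilt [ 0.     0.003 -1.   ]
slide cm [-36.55  -1.38   1.12]
yaw -0.0053
bar (np.int64(292), ((0.5056564807891846, 0.19470027089118958), (0.17988161742687225, 0.0223381444811821), 12.644649505615234), np.float64(0.1192456923116667))
(248, array([ 0.5856, -0.2233]), 0.0278, np.float64(0.0909), array([ 0.5904, -0.2239]))
```

View pics/s1.png

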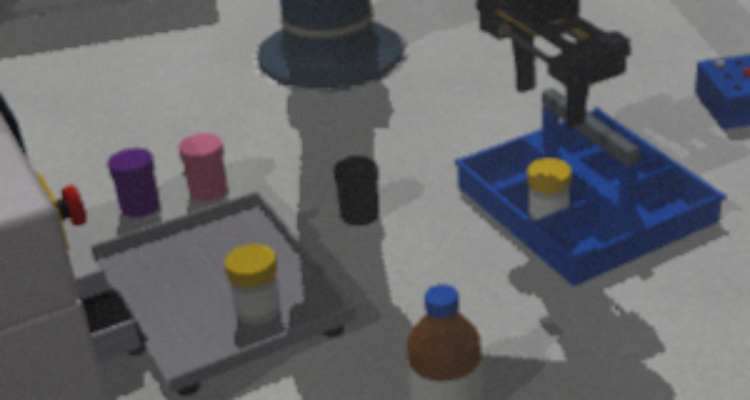

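The first pot stands upright in the near-side middle cell (crop 549,190). The second is still on the tray (252,285), and the carrier has not moved.

In the tool's units: -36.6 cm / 100 = -0.366, -36 cm / 100 = -0.36.

>>> arm_command:
  slide:
    - [-0.03, -0.001, 0]
    - [-0.075, -0.003, 0]
    - [-0.12, -0.005, 0]
    - [-0.165, -0.006, 0]
    - [-0.21, -0.008, 0]
    - [-0.255, -0.01, 0]
    - [-0.3, -0.012, 0]
    - [-0.335, -0.013, 0]
    - [-0.36, -0.014, 0]
    - [-0.366, -0.014, 0.005]
  yaw: [0, 0, 0, 0, 0, 0, 0, 0, 0, 0]
  hand: [8.7, 8.7, 8.7, 8.7, 8.7, 8.7, 8.7, 8.7, 8.7, 8.7]

```text
time_s: 9.15
tcp_pos: [0.5832, -0.2285, 0.1638]
tool_rot: [[-0.209, 0.978, 0.001], [0.978, 0.209, -0.002], [-0.002, 0.001, -1.0]]
ft_force: [-0.4, 0.0, 0.4]
finger_gap: 0.0869
grasp_force: 0.0
```

```bash
python3 -c "
from h import *
rel([[.584,-.223,.0776]],12.7)"
```

```text
t 9.15 tcp [ 0.5832 -0.2285  0.1638] y ang 12.05 gap 0.0869 F [-0.4  0.   0.4] gf 0.0 q [ 39.  29. -29.  98.  16.  57.  16.] tilt [-0.002  0.001 -1.   ]
slide cm [0.54 0.19 8.62]
yaw -0.0113
```

In the tool's units: 4 cm / 100 = 0.04, 3.5 cm / 100 = 0.035.

>>> arm_command:
  slide:
    - [0, 0, 0.01]
    - [0, 0, 0.025]
    - [0, 0, 0.035]
    - [0, 0, 0.04]
    - [0, 0, 0.04]
  yaw: [0, 0, 0, 0, 0]
  hand: [8.7, 8.7, 8.7, 8.7, 8.7]

```text
time_s: 9.65
tcp_pos: [0.5825, -0.223, 0.1224]
tool_rot: [[-0.216, 0.976, -0.002], [0.976, 0.216, 0.001], [0.001, -0.002, -1.0]]
ft_force: [0.8, -0.7, 0.7]
finger_gap: 0.0874
grasp_force: 0.0
```

```bash
python3 -c "
from h import *
rel([[.584,-.223,.0776]],12.7)"
```

```text
t 9.65 tcp [ 0.5825 -0.223   0.1224] y ang 12.47 gap 0.0874 F [ 0.8 -0.7  0.7] gf 0.0 q [ 38.  31. -28. 100.  18.  53.  14.] tilt [ 0.001 -0.002 -1.   ]
slide cm [-0.04  0.15  4.48]
yaw -0.0041
```

In the tool's units: 4.4 cm / 100 = 0.044, 4 cm / 100 = 0.04.

>>> arm_command:
  slide:
    - [0, 0.001, 0.015]
    - [0, 0.001, 0.03]
    - [0, 0.001, 0.04]
    - [0, 0.001, 0.044]
    - [0, 0.001, 0.044]
    - [0, 0.001, 0.044]
  yaw: [0, 0, 0, 0, 0, 0]
  hand: [8.7, 8.7, 8.7, 8.7, 8.7, 8.7]

```text
time_s: 10.25
tcp_pos: [0.5844, -0.224, 0.0798]
tool_rot: [[-0.214, 0.977, 0.001], [0.977, 0.214, -0.0], [-0.0, 0.001, -1.0]]
ft_force: [-0.2, 0.0, -0.2]
finger_gap: 0.0867
grasp_force: 0.0
```

>>> arm_command:
  slide:
    - [0, 0, 0]
    - [0, 0, 0]
    - [0, 0, 0]
    - [0, 0, 0]
    - [0, 0, 0]
    - [0, 0, 0]
    - [0, 0, 0]
    - [0, 0, 0]
    - [0, 0, 0]
    - [0, 0, 0]
  yaw: [0, 0, 0, 0, 0, 0, 0, 0, 0, 0]
  hand: [7.5, 6.8, 6.2, 5.8, 5.4, 5, 4.6, 4.6, 4.6, 4.6]

```text
time_s: 11.25
tcp_pos: [0.584, -0.2241, 0.0795]
tool_rot: [[-0.214, 0.977, -0.0], [0.977, 0.214, -0.0], [-0.0, -0.0, -1.0]]
ft_force: [-1.8, -0.1, 2.1]
finger_gap: 0.052
grasp_force: 12.0
```

```bash
python3 -c "
from h import *
rel([[.584,-.223,.0776],[.491,.2535,.2]],12.7)"
```

```text
t 11.25 tcp [ 0.584  -0.2241  0.0795] y ang 12.37 gap 0.052 F [-1.8 -0.1  2.1] gf 11.98749910807237 q [ 37.  34. -27. 102.  20.  49.  13.] tilt [-0. -0. -1.]
slide cm [0.1  0.03 0.19]
slide cm [ 48.64   1.15 -12.05]
yaw -0.0058
```

In the tool's units: 20.5 cm / 100 = 0.205, 16.5 cm / 100 = 0.165.

>>> arm_command:
  slide:
    - [0, 0, -0.01]
    - [0, 0, -0.03]
    - [0, 0, -0.06]
    - [0.006, 0, -0.09]
    - [0.02, 0, -0.115]
    - [0.05, 0.001, -0.128]
    - [0.085, 0.002, -0.13]
    - [0.125, 0.003, -0.13]
    - [0.165, 0.004, -0.13]
    - [0.205, 0.005, -0.13]
  yaw: [0, 0, 0, 0, 0, 0, 0, 0, 0, 0]
  hand: [4.6, 4.6, 4.6, 4.6, 4.6, 4.6, 4.6, 4.6, 4.6, 4.6]

```text
time_s: 12.25
tcp_pos: [0.5448, -0.0208, 0.2104]
tool_rot: [[-0.214, 0.977, 0.002], [0.977, 0.214, 0.0], [-0.0, 0.002, -1.0]]
ft_force: [0.8, -0.4, -0.8]
finger_gap: 0.0516
grasp_force: 12.0
```

In the tool's units: 28 cm / 100 = 0.28, 27.5 cm / 100 = 0.275.

>>> arm_command:
  slide:
    - [0.04, 0.001, 0]
    - [0.08, 0.002, 0]
    - [0.12, 0.003, 0]
    - [0.16, 0.004, 0]
    - [0.2, 0.005, 0]
    - [0.235, 0.006, 0]
    - [0.26, 0.006, 0]
    - [0.275, 0.006, 0]
    - [0.28, 0.006, 0]
    - [0.28, 0.006, 0]
  yaw: [0, 0, 0, 0, 0, 0, 0, 0, 0, 0]
  hand: [4.6, 4.6, 4.6, 4.6, 4.6, 4.6, 4.6, 4.6, 4.6, 4.6]

```text
time_s: 13.25
tcp_pos: [0.491, 0.2519, 0.2096]
tool_rot: [[-0.215, 0.977, 0.0], [0.977, 0.215, -0.0], [-0.0, 0.0, -1.0]]
ft_force: [0.8, 0.3, -1.7]
finger_gap: 0.052
grasp_force: 12.0
```

```bash
python3 -c "
from h import *
rel([[.491,.2535,.0615]],12.7)"
```

```text
t 13.25 tcp [0.491  0.2519 0.2096] y ang 12.39 gap 0.052 F [ 0.8  0.3 -1.7] gf 11.990171466604806 q [ -0.  21. -40. 105.  16.  60. -34.] tilt [-0.  0. -1.]
slide cm [ 0.16  0.03 14.81]
yaw -0.0054
```

In the tool's units: 14.7 cm / 100 = 0.147, 14.6 cm / 100 = 0.146.

>>> arm_command:
  slide:
    - [0.001, 0, 0.015]
    - [0.002, 0, 0.04]
    - [0.002, 0, 0.07]
    - [0.002, 0, 0.1]
    - [0.002, 0, 0.123]
    - [0.002, 0, 0.136]
    - [0.002, 0, 0.142]
    - [0.002, 0, 0.145]
    - [0.002, 0, 0.146]
    - [0.002, 0, 0.147]
  yaw: [0, 0, 0, 0, 0, 0, 0, 0, 0, 0]
  hand: [4.6, 4.6, 4.6, 4.6, 4.6, 4.6, 4.6, 4.6, 4.6, 4.6]

```text
time_s: 14.25
tcp_pos: [0.4911, 0.2544, 0.0634]
tool_rot: [[-0.214, 0.977, 0.002], [0.977, 0.214, 0.001], [0.0, 0.002, -1.0]]
ft_force: [-0.0, 0.1, -1.5]
finger_gap: 0.0516
grasp_force: 12.0
```

In the tool's units: 0.1 cm / 100 = 0.001, 0.05 cm / 100 = 0.0005.

>>> arm_command:
  slide:
    - [0, 0, 0.0005]
    - [0, 0, 0.001]
    - [0, 0, 0.001]
  yaw: [0, 0, 0]
  hand: [4.6, 4.6, 4.6]

```text
time_s: 14.55
tcp_pos: [0.4906, 0.2542, 0.0618]
tool_rot: [[-0.214, 0.977, 0.001], [0.977, 0.214, 0.0], [-0.0, 0.001, -1.0]]
ft_force: [0.5, 0.9, 0.3]
finger_gap: 0.0517
grasp_force: 12.0
```

In the tool's units: 0.1 cm / 100 = 0.001, 0.05 cm / 100 = 0.0005.

>>> arm_command:
  slide:
    - [0, 0, 0.0005]
    - [0, 0, 0.001]
    - [0, 0, 0.001]
  yaw: [0, 0, 0]
  hand: [4.6, 4.6, 4.6]

```text
time_s: 14.85
tcp_pos: [0.4905, 0.2544, 0.0614]
tool_rot: [[-0.215, 0.977, 0.001], [0.977, 0.215, -0.0], [-0.0, 0.001, -1.0]]
ft_force: [-1.0, -1.4, 5.8]
finger_gap: 0.0516
grasp_force: 12.0
```

Contact again. I'll release and rise.

In the tool's units: -14 cm / 100 = -0.14, -10 cm / 100 = -0.1.

>>> arm_command:
  slide:
    - [0, 0, -0.001]
    - [0, 0, -0.001]
    - [0, 0, -0.001]
    - [0, 0, -0.001]
    - [0, 0, -0.001]
    - [0, 0, -0.01]
    - [0, 0, -0.03]
    - [0, 0, -0.06]
    - [0, 0, -0.1]
    - [0, 0, -0.14]
  yaw: [0, 0, 0, 0, 0, 0, 0, 0, 0, 0]
  hand: [5.6, 6.2, 7, 7.8, 8.7, 8.7, 8.7, 8.7, 8.7, 8.7]

```text
time_s: 15.85
tcp_pos: [0.49, 0.2541, 0.2023]
tool_rot: [[-0.215, 0.977, -0.0], [0.977, 0.215, 0.0], [0.0, -0.0, -1.0]]
ft_force: [1.3, -0.1, 0.7]
finger_gap: 0.0873
grasp_force: 0.0
```

Run:
```python
from fit import *
for c in("scene","top"):
    im,w=cloud(c)
    if c=="scene": save("s2",cv2.resize(im[140:300,200:400],(750,600)))
    print("bar",rect(w,.105,.135,(.505,.194),.1)); print("walls",rect(w,.03,.048,(.505,.194),.18))
rel([[.5045,.194,.2]],-77.3)
```

```text
bar (np.int64(359), ((0.5069024562835693, 0.19364988803863525), (0.17399351298809052, 0.023430868983268738), 11.613553047180176), np.float64(0.11981636805018303))
walls (np.int64(1397), ((0.5064170956611633, 0.1966290920972824), (0.2535697817802429, 0.2290213704109192), 12.765403747558594), np.float64(0.03810184529024774))
bar (np.int64(140), ((0.5470514893531799, 0.20383425056934357), (0.08122269064188004, 0.017885973677039146), 12.786392211914062), np.float64(0.12304055764584862))
walls (np.int64(512), ((0.5037226676940918, 0.1932123601436615), (0.2543618381023407, 0.22376233339309692), 12.521937370300293), np.float64(0.03902403489877128))
t 15.95 tcp [0.4931 0.2567 0.2068] y ang 12.38 gap 0.0871 F [-0.6  0.5  0.3] gf 0.0 q [ -0.  22. -40. 105.  16.  59. -34.] tilt [ 0.003  0.011 -1.   ]
slide cm [-6.37 -0.24  0.66]
yaw 1.5652
```

View pics/s2.png

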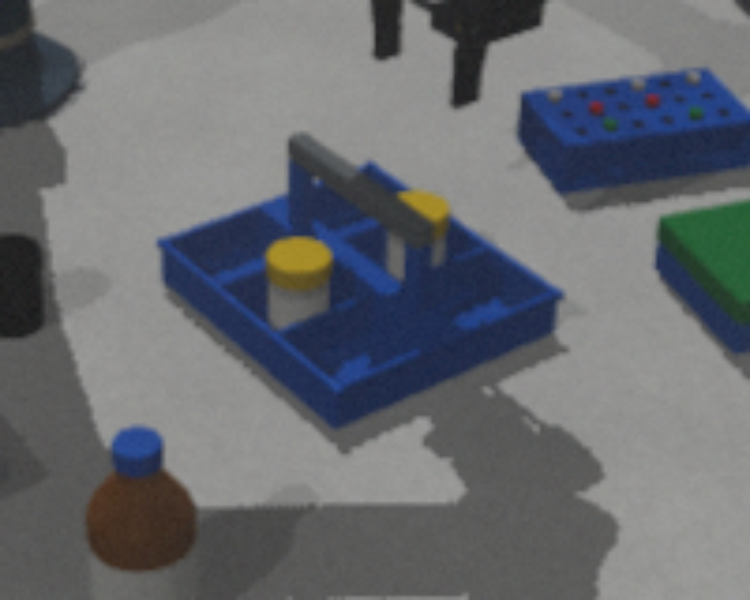

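Both pots stand upright, one on each side of the handle (crop 299,265 and 420,235). Next I turn the tool so it closes across the bar and move over its middle.

In the tool's units: -6.1 cm / 100 = -0.061, -5.9 cm / 100 = -0.059, -1.36 rad / 6.2832 = -0.2165.

>>> arm_command:
  slide:
    - [-0.006, 0, 0]
    - [-0.012, 0, 0]
    - [-0.019, 0, 0]
    - [-0.026, -0.001, 0]
    - [-0.033, -0.001, 0]
    - [-0.04, -0.002, 0]
    - [-0.047, -0.002, 0]
    - [-0.053, -0.002, 0]
    - [-0.059, -0.002, 0]
    - [-0.061, -0.002, 0]
  yaw: [-0.0159, -0.0382, -0.0605, -0.0828, -0.105, -0.1273, -0.1496, -0.1719, -0.1942, -0.2165]
  hand: [8, 7, 6, 6, 6, 6, 6, 6, 6, 6]

```text
time_s: 16.95
tcp_pos: [0.5016, 0.1931, 0.2004]
tool_rot: [[-1.0, -0.01, -0.0], [-0.01, 1.0, -0.001], [0.0, -0.001, -1.0]]
ft_force: [0.2, 0.2, 1.0]
finger_gap: 0.0603
grasp_force: 0.0
```

In the tool's units: -0.2 rad / 6.2832 = -0.0318.

>>> arm_command:
  slide:
    - [0, 0, 0]
    - [0, 0, 0]
    - [0, 0, 0]
    - [0, 0, 0]
  yaw: [-0.0191, -0.0318, -0.0318, -0.0318]
  hand: [6, 6, 6, 6]

```text
time_s: 17.35
tcp_pos: [0.5014, 0.194, 0.2005]
tool_rot: [[-0.979, -0.202, -0.0], [-0.202, 0.979, -0.0], [0.0, -0.0, -1.0]]
ft_force: [-0.3, 0.0, 0.6]
finger_gap: 0.0604
grasp_force: 0.0
```

```bash
python3 -c "
from h import *
rel([[.5045,.194,.104]],102.7)"
```

```text
t 17.35 tcp [0.5014 0.194  0.2005] y ang 101.66 gap 0.0604 F [-0.3  0.   0.6] gf 0.0 q [ 20.  27. -60. 106.  27.  62.  51.] tilt [ 0. -0. -1.]
slide cm [-0.31 -0.06  9.65]
yaw -0.0182
```

In the tool's units: 9.6 cm / 100 = 0.096, 9.4 cm / 100 = 0.094, -0.02 rad / 6.2832 = -0.0032.

>>> arm_command:
  slide:
    - [-0.001, 0, 0.015]
    - [-0.003, -0.001, 0.04]
    - [-0.003, -0.001, 0.065]
    - [-0.003, -0.001, 0.085]
    - [-0.003, -0.001, 0.094]
    - [-0.003, -0.001, 0.096]
    - [-0.003, -0.001, 0.096]
    - [-0.003, -0.001, 0.096]
  yaw: [-0.0032, -0.0032, -0.0032, -0.0032, -0.0032, -0.0032, -0.0032, -0.0032]
  hand: [6, 6, 6, 6, 6, 6, 6, 6]

```text
time_s: 18.15
tcp_pos: [0.5052, 0.1942, 0.1054]
tool_rot: [[-0.975, -0.223, 0.002], [-0.223, 0.975, 0.001], [-0.002, 0.0, -1.0]]
ft_force: [-0.2, 0.3, 0.1]
finger_gap: 0.0603
grasp_force: 0.0
```

>>> arm_command:
  slide:
    - [0, 0, 0]
    - [0, 0, 0]
    - [0, 0, 0]
    - [0, 0, 0]
    - [0, 0, 0]
    - [0, 0, 0]
    - [0, 0, 0]
    - [0, 0, 0]
    - [0, 0, 0]
    - [0, 0, 0]
  yaw: [0, 0, 0, 0, 0, 0, 0, 0, 0, 0]
  hand: [5, 4, 3.2, 2.6, 2.2, 1.8, 1.4, 1, 1, 1]
  grip_force: 45

```text
time_s: 19.15
tcp_pos: [0.5046, 0.194, 0.1045]
tool_rot: [[-0.975, -0.223, -0.0], [-0.223, 0.975, 0.0], [-0.0, 0.0, -1.0]]
ft_force: [-0.5, 1.3, 0.4]
finger_gap: 0.0179
grasp_force: 45.0
```

```bash
python3 -c "
from h import *
rel([[.5045,.194,.104]],102.7)"
```

```text
t 19.15 tcp [0.5046 0.194  0.1045] y ang 102.91 gap 0.0179 F [-0.5  1.3  0.4] gf 45.00057538971305 q [ 15.  34. -55. 111.  35.  53.  46.] tilt [-0.  0. -1.]
slide cm [0.01 0.   0.05]
yaw 0.0037
```

Bar gripped (17.9 mm opening). Lifting slowly.

In the tool's units: -6.8 cm / 100 = -0.068, -6 cm / 100 = -0.06.

>>> arm_command:
  slide:
    - [0, 0, -0.002]
    - [0, 0, -0.006]
    - [0, 0, -0.012]
    - [0, 0, -0.02]
    - [0, 0, -0.028]
    - [0, 0, -0.036]
    - [0, 0, -0.044]
    - [0, 0, -0.052]
    - [0, 0, -0.06]
    - [0, 0, -0.068]
  yaw: [0, 0, 0, 0, 0, 0, 0, 0, 0, 0]
  hand: [1, 1, 1, 1, 1, 1, 1, 1, 1, 1]

```text
time_s: 20.15
tcp_pos: [0.5047, 0.1937, 0.1733]
tool_rot: [[-0.975, -0.223, 0.0], [-0.223, 0.975, -0.0], [-0.0, -0.0, -1.0]]
ft_force: [-1.0, 0.1, -5.5]
finger_gap: 0.0174
grasp_force: 45.0
```

In the tool's units: -3.2 cm / 100 = -0.032, -3.1 cm / 100 = -0.031.

>>> arm_command:
  slide:
    - [0, 0, -0.008]
    - [0, 0, -0.016]
    - [0, 0, -0.023]
    - [0, 0, -0.028]
    - [0, 0, -0.031]
    - [0, 0, -0.032]
    - [0, 0, -0.032]
    - [0, 0, -0.032]
    - [0, 0, -0.032]
    - [0, 0, -0.032]
  yaw: [0, 0, 0, 0, 0, 0, 0, 0, 0, 0]
  hand: [1, 1, 1, 1, 1, 1, 1, 1, 1, 1]

```text
time_s: 21.15
tcp_pos: [0.5046, 0.1937, 0.2043]
tool_rot: [[-0.975, -0.223, -0.0], [-0.223, 0.975, -0.0], [0.0, -0.0, -1.0]]
ft_force: [0.6, 1.2, -4.6]
finger_gap: 0.0177
grasp_force: 45.0
```

>>> arm_command:
  slide:
    - [0, 0, 0]
    - [0, 0, 0]
    - [0, 0, 0]
    - [0, 0, 0]
    - [0, 0, 0]
    - [0, 0, 0]
    - [0, 0, 0]
    - [0, 0, 0]
  yaw: [0, 0, 0, 0, 0, 0, 0, 0]
  hand: [1, 1, 1, 1, 1, 1, 1, 1]

```text
time_s: 21.95
tcp_pos: [0.5047, 0.1937, 0.2045]
tool_rot: [[-0.975, -0.223, 0.0], [-0.223, 0.975, -0.0], [-0.0, -0.0, -1.0]]
ft_force: [-0.5, 0.7, -6.1]
finger_gap: 0.0175
grasp_force: 45.0
```

Run:
```python
from fit import *
rel([[.5045,.194,.204]],102.7)
im,w=cloud("scene"); save("s3",cv2.resize(im[110:290,190:400],(700,600)))
c=np.array([.5045,.194]); ax=np.array([.9755,.2198]); ay=np.array([-.2198,.9755])
m=(w[...,2]>.12)&(w[...,2]<.155)&(np.hypot(w[...,0]-c[0],w[...,1]-c[1])<.18)&(im[...,2]>im[...,0]*1.5)
p=w[m];l=np.c_[(p[:,:2]-c)@ax,(p[:,:2]-c)@ay]
for n,s in(("x-",l[:,0]<-.11),("x+",l[:,0]>.11),("y-",l[:,1]<-.1),("y+",l[:,1]>.1)): print(n,s.sum(),np.percentile(p[s,2],[50,90]).round(4) if s.any() else"")
```

```text
t 21.95 tcp [0.5047 0.1937 0.2045] y ang 102.91 gap 0.0175 F [-0.5  0.7 -6.1] gf 44.999998742714524 q [ 20.  28. -61. 106.  27.  63.  53.] tilt [-0. -0. -1.]
slide cm [0.01 0.03 0.05]
yaw 0.0036
x- 215 [0.1317 0.139 ]
x+ 452 [0.1329 0.1399]
y- 366 [0.1322 0.1404]
y+ 196 [0.1324 0.1395]
```

View pics/s3.png

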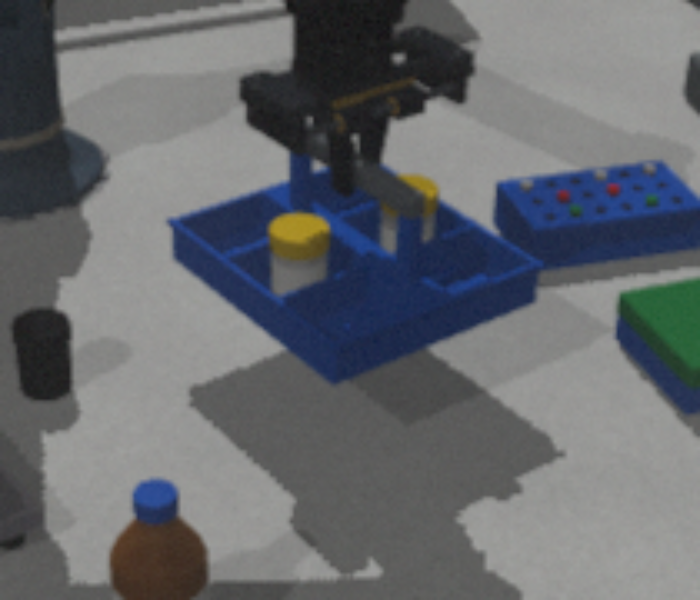

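The carrier hangs level about 10 cm up, with rim heights within 1.5 mm of each other. Both pots stand in it (crop 299,250 and 410,215). Handing in.

```bash
python3 -c "
from bench import arm
print(arm.close_job())"
```

```text
the job is handed in; nothing more can be done
None
```

I handed the job in with both yellow-capped pots standing in the carrier, one in the middle cell on each side of the handle, and the carrier held level and steady by its handle about 10 cm above the bench; the hand-in returned no verdict.

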